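# Offer a swing arm's hinge tongue up to its bracket

### The job

The swing arm of a splash shield, a short metal rod, lies on the bench with its hinge tongue flat. Roll it along the bench until the tongue stands on edge, then pick it up and bring the tongue between the two knuckles of the hinge bracket so that all three holes line up and the pin could be pushed straight through. Finish while still holding it there, motionless and carried by the gripper alone, not leaning on the bracket, and leave the other things on the bench where they are.

Things in the scene. Friction and masses are not known exactly. Their poses are not given: they have to be found in the camera images.
- swing_arm: loose steel tube, 24 mm diameter, 206 mm long, about 0.22 kg, black cap at one end, flat hinge tongue at the other; rolls freely. Origin on the rod's axis at its balance point, 12 mm above the bench when lying; x along the rod to the tongue, z along the tongue's hole (straight up at the start, level when on edge). Round from x = -90 to +80 mm; tongue to +116 mm, 10 mm thick, 20 mm wide
- tongue_hole (a point): centre of the 12 mm hole through the tongue, on the rod's axis, 106 mm from the arm's origin along x; axes as swing_arm. To the left of the lying swing arm the bench is free for rolling; a fixed gel tank stands to its right
- hinge_bracket: fixed grey bracket: base plate 90 mm wide, 8 mm high (x -26 to +38 mm), with two upright leaves ending in round knuckles 30 mm across, 10 mm thick, top at 75 mm. Origin on the bench under the knuckle holes; z up, x from front (robot side) to back. The slot between them (y -9 to +9 mm) is open at top, front and back, down to 24 mm. A 7 mm pin is parked at the back right, 52 mm high
- bracket_hole (a point): centre of the bracket's two 12 mm knuckle holes, in the middle of the slot, 60 mm above the bench; the holes run along the bracket's y; axes as hinge_bracket
- marker: bystander: loose marker pen with dark cap, 143 mm long, lying beyond the arm; origin at the centre of its underside
- comb: bystander: loose pale gel comb, 160 mm long, 30 mm high, left of the bracket; origin at the centre of its underside
- scraper: bystander: loose flat green gel scraper, 75 x 210 x 12 mm, lying in front of the bracket near the bench's front edge; origin at the centre of its underside
- tape: bystander: loose roll of green tape, 64 mm across, 13 mm high, lying flat between marker and bracket, beyond the swing arm; origin at the centre of its underside
- dish: bystander: loose closed culture dish, 91 mm across, 14 mm high, left of the bracket; origin at the centre of its underside

How it is judged:
By the outcome, as a careful person would: the job done as asked, in the order asked, and still so for the second after the job is handed in, while the arm keeps its last pose, push and grip.
It also fails if it takes over 58 s, if anything falls off the work surface, if the arm or the gripper's body presses on something with over 40 N, if the wrist force passes 120 N, or if a joint passes its speed limit or range.

### The arm

A 6-joint arm with a two-finger parallel gripper is mounted at the origin on a cart in front of the work surface, level with it; the furniture and walls round the work are solid. World frame = base frame: x ahead of the robot, y to its left, z up, the work surface at z = 0. Lengths are in m, angles in rad, forces in N, time in s.
With the tool pointing down it reaches from about 0.325 to 0.775 m from the base axis. Payload 9.3 kg.
Tool frame: the origin (TCP) lies midway between the tips of the shut fingers; the grasp point (between the pads) lies 19 mm behind it; z points along the fingers, y is the line along which they close (so a half turn about z gives the same grasp; the last joint's range is limited). The gripper opens to 85 mm and grips with 20 to 120 N. Pads are 22 mm wide; open, the fingers measure 114 mm over their backs; the gripper's body (76 mm by 85 mm) begins 54 mm behind the grasp point. The pads swing forward as they close: fully open they stand 13 mm farther back than shut.
Start: joints at [-1.258, 0.259, 0.021, 1.334, 0, 1.418], TCP at [0.247, -0.491, 0.231] pointing down, gripper open.
Joint ranges: [-3.04, 3.04], [-0.91, 1.82], [-1.04, 1.36], [-1.92, 1.95], [-1.52, 1.45], [-3.14, 3.14]. Speed limits (rad/s): [2.22, 2.22, 2.79, 3.14, 3.14, 3.14].

### API

Orientations are given as a unit quaternion [x, y, z, w].
In Python, from station import status, vision, finish_job gives the robot as it stands.
- The arm moves only by the tool arm_command, never from a script. Its argument "moves" is a list of rows, each a list of 3 entries, a list of its own where there are three numbers: the shift along the tool's x, y, z in cm, then the turn about the tool's z in rad, then the opening, from 0 (shut) to 1 (fully open). A call has 1 to 20 rows; each row is the pose to reach, as a shift and turn from the pose commanded when the call began, along the tool's axes at that moment; what a row does not reach only later rows make up. A row lasts 1/10 s, in which the tool goes at most 50 mm and 8.59 degrees, less where a joint would pass 70% of its speed; a pose out of reach is approached as far as the arm can. A call with a gripper value outside its range is refused whole. The fingers move at their own pace and stop on an object; "grip_force" is the grip in N (left out, the last holds). Time passes only in rows, so rows that repeat a pose let the fingers close. It gives the time, the measured TCP pose, the force, the opening and the grip force at its end, in the units of the state.
- status.get_state(): the state, without advancing time (a new reading comes with each control period).
- vision.read_camera(name): name is "scene" or "side" or "wrist"; returns a dict with "color" (420x560x3 uint8, blue, green, red), "z_map" (420x560 float32, m along the optical axis (not along the pixel's ray), 0 where there is no reading), "K" (3x3 intrinsics, pixels), "k1" (the pictures are not rectified: a ray, as slopes to the right and down, at radius r is drawn at 1 + k1 r^2 times it, then the intrinsics apply), "R" (3x3) and "t" (3): a world point X has camera coordinates R X + t; the wrist camera has in their place "T_tool_cam" (4x4, takes a point from camera to tool coordinates, whose origin is the TCP and whose axes are the flange's). Camera axes: x right, y down, z forward; pixel columns grow to the right and rows downward; lengths in m; the calibration is good to about 2 mm. A picture is of the moment at which its call begins: read the wrist's pose just before it.
- finish_job(): hands the job in; it is judged then, once.
The state is a dict: "time": time; "qpos": joint angles; "joint_velocities": joint speeds; "joint_torque": joint torques, N m; "tool_pos": TCP position; "eef_rot": TCP orientation; "force": force on the tool from outside, world axes, zero at the start; "moment": the same for the moment, N m; "gripper_width": finger opening in m; "grip_force": force on a finger pad.
Only numpy, scipy, OpenCV 4.12 (cv2) and the standard library are available. Lean on these libraries where they do the work, as an engineer would, in place of code of your own. Each camera call takes 0.05 s, during which the arm holds its last target. There are 200 camera calls.

## Working session

There is one attempt and no reset: what is moved stays moved. The work goes in short steps, Python scripts to look and compute and a tool call to move; the robot and the scene stay as the last step left them, time stands still between calls to the robot, and variables do not carry over. Pictures are saved under pics/ and viewed, at most 10 in all, crops included, and the job is handed in when it is done.

Besides the shell and the picture viewer there is one more tool, called after "Emit:" as name(argument=value, ...), one argument or row to a line, values as JSON. arm_command: Moves the arm, as the interface text tells. Its arguments: {"type":"object","properties":{"moves":{"type":"array"},"grip_force":{"type":"number"}},"required":["moves"]}

```bash
mkdir -p pics; cat > h.py <<'E'
import numpy as np,cv2
from scipy.spatial.transform import Rotation as Ro
from station import status,vision,finish_job
def cap(name):
    s=status.get_state(); c=vision.read_camera(name)
    if name=='wrist':
        T=np.eye(4);T[:3,:3]=Ro.from_quat(s['eef_rot']).as_matrix();T[:3,3]=s['tool_pos']
        M=T@np.array(c['T_tool_cam'])
    else:
        M=np.eye(4);M[:3,:3]=np.array(c['R']).T;M[:3,3]=-np.array(c['R']).T@np.array(c['t'])
    return dict(color=c['color'],z=c['z_map'],K=np.array(c['K']),k1=float(c['k1']),M=M)
def ray(c,u,v):
    K=c['K'];d=np.array([(u-K[0,2])/K[0,0],(v-K[1,2])/K[1,1]]);p=d.copy()
    for _ in range(20): p=d/(1+c['k1']*(p@p))
    return np.array([p[0],p[1],1.])
def atz(c,u,v,h):  # hit plane z=h
    d=c['M'][:3,:3]@ray(c,u,v);o=c['M'][:3,3];return o+d*(h-o[2])/d[2]
def dep(c,u,v):
    w=c['z'][int(v)-1:int(v)+2,int(u)-1:int(u)+2];z=np.median(w[w>0]) if (w>0).any() else np.nan
    return c['M'][:3,:3]@(ray(c,u,v)*z)+c['M'][:3,3]
def proj(c,X):
    p=np.linalg.inv(c['M'])@np.append(X,1);q=p[:2]/p[2];q=q*(1+c['k1']*(q@q))
    return c['K'][0,0]*q[0]+c['K'][0,2],c['K'][1,1]*q[1]+c['K'][1,2]
import pickle
def save(name,f):
    c=cap(name);pickle.dump(c,open(f'{f}.pkl','wb'));cv2.imwrite(f'pics/{f}.png',c['color']);return c
def load(f): return pickle.load(open(f'{f}.pkl','rb'))
E
python3 - <<'E'
from h import *
print(status.get_state())
for n in('scene','side','wrist'):
    c=save(n,n+'0');print(n,c['M'].round(3).tolist(),c['K'][0,0])
cv2.imwrite('pics/both.png',cv2.resize(np.hstack([load('scene0')['color'],load('wrist0')['color']]),(800,300)))
E
```

```text
{'time': 0.0, 'qpos': array([-1.25761905e+00,  2.59246910e-01,  2.07597024e-02,  1.33371063e+00,
       -2.48466115e-05,  1.41819991e+00]), 'joint_velocities': array([-0.00066559, -0.00013251, -0.00030637,  0.00083741,  0.00024542,
       -0.00088469]), 'joint_torque': array([-9.67493690e-06, -5.55641985e+01,  3.44527388e+01,  1.36250429e-02,
       -1.32177142e-04,  4.03447814e-06]), 'tool_pos': array([ 0.24691615, -0.4911449 ,  0.23063564]), 'eef_rot': array([ 9.73003962e-01,  2.30787346e-01, -6.85869400e-05, -6.97503221e-04]), 'force': array([0.38411957, 0.20975129, 0.20360007]), 'moment': array([-0.02126758, -0.04856785,  0.02190995]), 'grip_force': 0.0, 'gripper_width': 0.08566441835171218}
scene [[-0.614, -0.606, 0.506, -0.027], [-0.789, 0.456, -0.412, 0.693], [0.019, -0.652, -0.758, 0.938], [0.0, 0.0, 0.0, 1.0]] 538.0334419182913
side [[-0.927, -0.2, 0.317, 0.263], [-0.375, 0.506, -0.776, 0.88], [-0.005, -0.839, -0.544, 0.537], [0.0, 0.0, 0.0, 1.0]] 379.38581128979615
wrist [[0.451, -0.855, -0.256, 0.311], [-0.893, -0.432, -0.128, -0.458], [-0.001, 0.286, -0.958, 0.374], [0.0, 0.0, 0.0, 1.0]] 297.2350455948098
```

View pics/scene0.png

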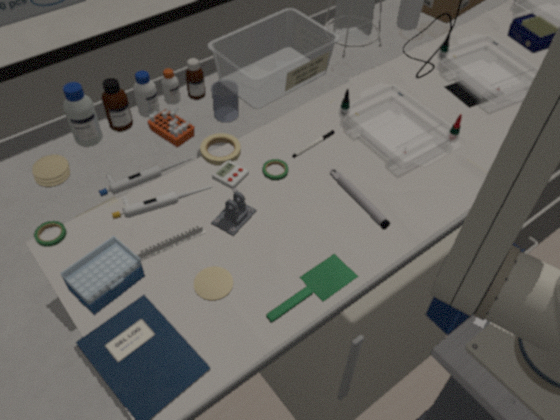

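View pics/side0.png

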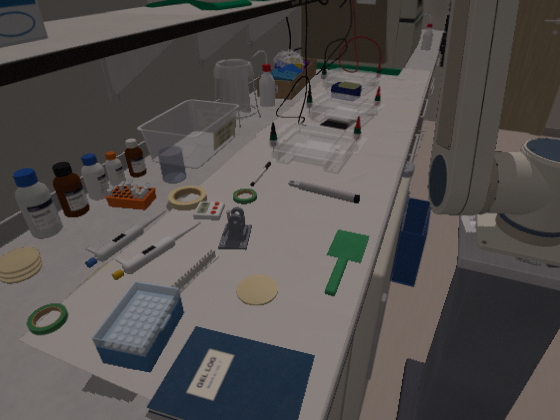

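The scene picture shows the arm from its cap at (385,223) to the tongue at (333,172), the bracket at (236,212), the tape at (275,169), the marker around (315,143), the scraper at (315,288) and the dish at (213,283). The side view agrees with this: arm (292,185)–(357,197), bracket (236,228).

```bash
python3 - <<'E'
from h import *
c=load('scene0')
for n,u,v,h in [('cap',385,223,.012),('tongue',333,172,.012),('tape',275,169,.013),('scr',315,288,.012),('scrtop',345,263,.012),('mk1',333,133,.01),('mk2',295,156,.01),('dish',213,283,.014),('tankcorner',405,170,0),('knL',228,208,.06),('knR',243,200,.06),('basecorner front',238,234,.008),('base right',256,212,.008),('base left',213,222,.008)]:
    print(n,atz(c,u,v,h).round(3),dep(c,u,v).round(3))
def crop(f,x0,y0,x1,y1,w): 
    i=load(f)['color'][y0:y1,x0:x1];return cv2.resize(i,(w,int(w*(y1-y0)/(x1-x0))),interpolation=cv2.INTER_CUBIC)
a=crop('scene0',205,180,275,240,400);b=crop('scene0',320,160,400,240,400)
d=crop('side0',205,195,265,255,400);e=crop('side0',280,170,370,210,400)
o=np.zeros((600,800,3),np.uint8)
s=lambda i:cv2.resize(i,None,fx=.75,fy=.75)
for im,x,y in[(s(a),0,0),(s(b),400,0),(s(d),0,300),(e,400,300)]:
    hh,ww=im.shape[:2];hh=min(hh,600-y);o[y:y+hh,x:x+ww]=im[:hh]
cv2.imwrite('pics/crops.png',cv2.convertScaleAbs(o,alpha=1.5))
E
```

```text
cap [0.41  0.022 0.012] [0.405 0.03  0.024]
tongue [0.599 0.008 0.012] [0.601 0.006 0.009]
tape [0.69  0.114 0.013] [0.698 0.108 0.003]
scr [0.376 0.256 0.012] [0.378 0.254 0.007]
scrtop [0.384 0.166 0.012] [0.389 0.161 0.002]
mk1 [ 0.706 -0.088  0.01 ] [ 0.706 -0.088  0.01 ]
mk2 [0.698 0.045 0.01 ] [0.699 0.045 0.01 ]
dish [0.509 0.414 0.014] [0.513 0.412 0.007]
tankcorner [ 0.506 -0.147  0.   ] [ 0.493 -0.128  0.022]
knL [0.621 0.297 0.06 ] [0.626 0.294 0.052]
knR [0.62  0.258 0.06 ] [0.618 0.259 0.062]
basecorner front [0.584 0.299 0.008] [0.589 0.296 0.002]
base right [0.611 0.23  0.008] [0.614 0.228 0.004]
base left [0.645 0.324 0.008] [0.645 0.324 0.009]
```

View pics/crops.png

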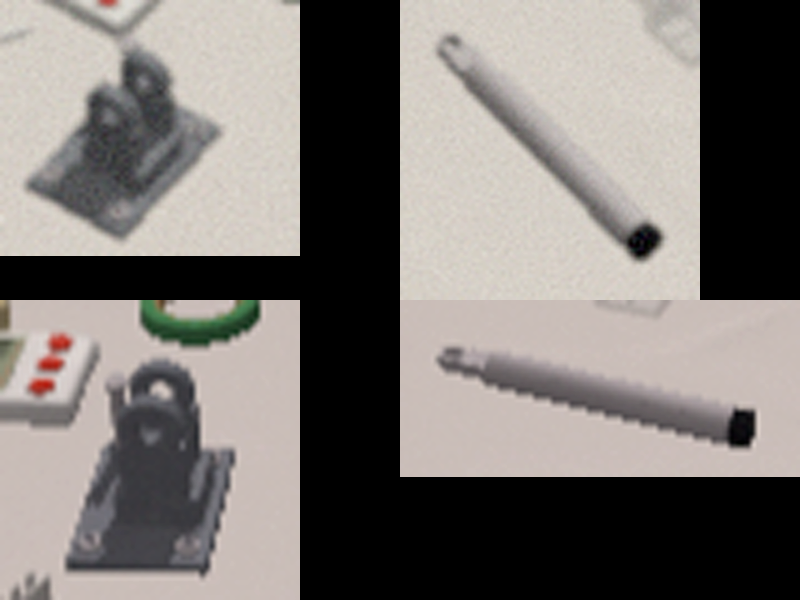

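The crops show the tongue flat, with its tip at about (331,171) and its cap at (385,224). The bracket's slot is viewed from front-left and its base corners are near (211,223), (233,235) and (256,210). I'm hovering over the rod now, with the fingers' line along it.

Emit:
arm_command(
  moves=[
    [[45.2,-33.6,0],-1.03,1],
    [[45.2,-33.6,0],-1.03,0.7],
    [[45.2,-33.6,0],-1.03,0.7],
    [[45.2,-33.6,0],-1.03,0.7],
    [[45.2,-33.6,0],-1.03,0.7],
    [[45.2,-33.6,0],-1.03,0.7],
    [[45.2,-33.6,0],-1.03,0.7],
    [[45.2,-33.6,0],-1.03,0.7],
    [[45.2,-33.6,0],-1.03,0.7],
    [[45.2,-33.6,0],-1.03,0.7],
    [[45.2,-33.6,0],-1.03,0.7],
    [[45.2,-33.6,0],-1.03,0.7],
    [[45.2,-33.6,0],-1.03,0.7],
    [[45.2,-33.6,0],-1.03,0.7],
    [[45.2,-33.6,0],-1.03,0.7],
    [[45.2,-33.6,0],-1.03,0.7],
    [[45.2,-33.6,0],-1.03,0.7],
    [[45.2,-33.6,0],-1.03,0.7],
  ],
)

```text
time: 1.95
tool_pos: [0.4998, 0.0111, 0.2314]
eef_rot: [0.734, 0.68, 0.0, 0.0]
force: [-0.5, 0.1, 0.3]
gripper_width: 0.0598
grip_force: 0.0
```

```bash
python3 - <<'E'
from h import *
s=status.get_state();print({k:np.round(s[k],4) for k in('time','qpos','tool_pos','eef_rot','gripper_width','force')});c=save('wrist','w1')
cv2.imwrite('pics/w1b.png',cv2.resize(c['color'],(800,600)))
E
```

```text
{'time': np.float64(1.95), 'qpos': array([-0.1457,  0.173 , -0.091 ,  1.3066, -0.    ,  1.5013]), 'tool_pos': array([0.4998, 0.0111, 0.2314]), 'eef_rot': array([7.335e-01, 6.797e-01, 1.000e-04, 1.000e-04]), 'gripper_width': np.float64(0.0598), 'force': array([-0.5313,  0.055 ,  0.2616])}
```

View pics/w1b.png

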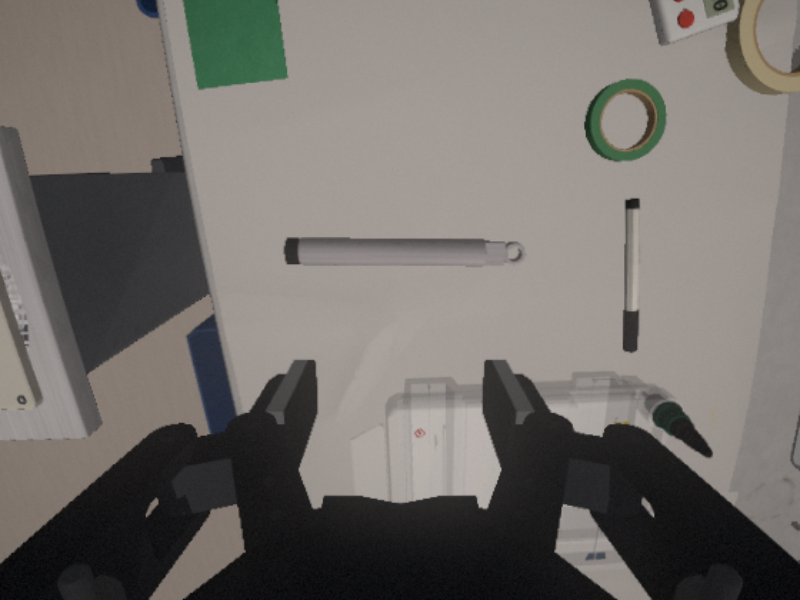

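The wrist view shows the rod from the cap end at (285,251) to the tip at (524,253), with the hole at (515,253) and the tongue flat. The tape is at (626,120) and the marker is at x≈631 (scaled pixels).

```bash
python3 - <<'E'
from h import *
c=load('w1');k=.7
p=[atz(c,u*k,v*k,.012) for u,v in[(285,251),(515,252.5),(524,252.5)]]
for q in p:print(q.round(4))
d=p[2]-p[0];print(np.linalg.norm(d),np.degrees(np.arctan2(d[1],d[0])))
for a in ((400,237),(400,265)):print(atz(c,a[0]*k,a[1]*k,.012).round(4), dep(c,400*k,250*k).round(4))
o=p[1]-.106*d/np.linalg.norm(d);print('origin',o)
s=status.get_state();R=Ro.from_quat(s['eef_rot']).as_matrix();print(R.round(4).tolist())
print('shift cm',R.T@(np.array([o[0],o[1],.03])-s['tool_pos'])*100)
E
```

```text
[0.4006 0.0262 0.012 ]
[0.5996 0.01   0.012 ]
[0.6075 0.0095 0.012 ]
0.20756393692767514 -4.610418622922106
[0.501  0.0307 0.012 ] [0.5003 0.0215 0.0237]
[0.4992 0.0063 0.012 ] [0.5003 0.0215 0.0237]
origin [0.49394073 0.01856198 0.012     ]
[[0.0759, 0.9971, 0.0001], [0.9971, -0.0759, -0.0], [-0.0, 0.0001, -1.0]]
shift cm [ 0.67808909 -0.64742858 20.13734241]
```

Emit:
arm_command(
  moves=[
    [[0.2,-0.65,10],0,0.7],
    [[0.2,-0.65,15],0,0.7],
    [[0.2,-0.65,18],0,0.7],
    [[0.2,-0.65,19.3],0,0.7],
    [[0.2,-0.65,19.6],0,0.7],
    [[0.2,-0.65,19.6],0,0.7],
    [[0.2,-0.65,19.6],0,0.7],
  ],
)

```text
time: 2.7
tool_pos: [0.4952, 0.014, 0.0374]
eef_rot: [0.733, 0.68, 0.001, 0.001]
force: [0.3, 0.2, 0.1]
gripper_width: 0.0599
grip_force: 0.0
```

```bash
python3 - <<'E'
from h import *
s=status.get_state();print(s['tool_pos'],s['force'])
c=save('wrist','w2');cv2.imwrite('pics/w2b.png',cv2.convertScaleAbs(c['color'],alpha=1.5))
E
```

```text
[0.49515219 0.01402413 0.03737428] [0.29891836 0.22019531 0.08471753]
```

View pics/w2b.png

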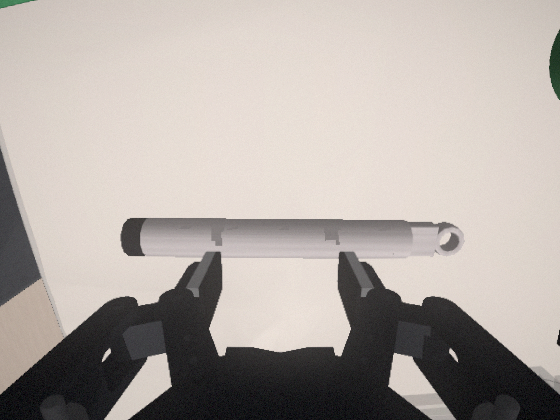

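The fingertips (at about (215,250) and (345,250)) sit above the rod, with the hole at (449,239), still flat. I'm easing down to contact.

Emit:
arm_command(
  moves=[
    [[0,0,0.4],0,0.7],
    [[0,0,0.7],0,0.7],
    [[0,0,0.9],0,0.7],
    [[0,0,1.1],0,0.7],
    [[0,0,1.1],0,0.7],
  ],
)

```text
time: 3.25
tool_pos: [0.4935, 0.0143, 0.0241]
eef_rot: [0.733, 0.68, -0.0, -0.0]
force: [1.0, -0.2, -0.1]
gripper_width: 0.0598
grip_force: 0.0
```

Emit:
arm_command(
  moves=[
    [[0,0,0.2],0,0.7],
    [[0,0,0.4],0,0.7],
    [[0,0,0.4],0,0.7],
  ],
)

```text
time: 3.55
tool_pos: [0.4934, 0.0143, 0.02]
eef_rot: [0.733, 0.68, -0.0, -0.0]
force: [-0.0, 0.4, 0.6]
gripper_width: 0.0599
grip_force: 0.0
```

Emit:
arm_command(
  moves=[
    [[0,0,0.1],0,0.7],
    [[0,0,0.2],0,0.7],
    [[0,0,0.2],0,0.7],
  ],
)

```text
time: 3.85
tool_pos: [0.4938, 0.0143, 0.0188]
eef_rot: [0.733, 0.68, 0.0, 0.0]
force: [-2.6, -0.4, 7.4]
gripper_width: 0.0596
grip_force: 3.7
```

Contact is made at about 7 N. First rolling stroke to the left, half of the 37.7 mm fingertip travel.

Emit:
arm_command(
  moves=[
    [[0.1,0,0],0,0.7],
    [[0.3,0,0],0,0.7],
    [[0.5,0,0],0,0.7],
    [[0.7,0,0],0,0.7],
    [[0.9,0,0],0,0.7],
    [[1.1,0,0],0,0.7],
    [[1.3,0,0],0,0.7],
    [[1.5,0,0],0,0.7],
    [[1.7,0,0],0,0.7],
    [[1.8,0,0],0,0.7],
    [[1.88,0,0],0,0.7],
    [[1.88,0,0],0,0.7],
    [[1.88,0,0],0,0.7],
  ],
)

```text
time: 5.15
tool_pos: [0.4953, 0.0331, 0.0188]
eef_rot: [0.733, 0.68, 0.0, 0.0]
force: [-1.4, 0.4, 5.9]
gripper_width: 0.0597
grip_force: 3.5
```

```bash
python3 - <<'E'
from h import *
s=status.get_state();print(s['tool_pos'],s['force'])
c=save('wrist','w3');cv2.imwrite('pics/w3b.png',cv2.convertScaleAbs(c['color'][180:300,100:500],alpha=1.5))
E
```

```text
[0.49530947 0.03308162 0.01882704] [-1.39479804  0.42050303  5.89816827]
```

View pics/w3b.png

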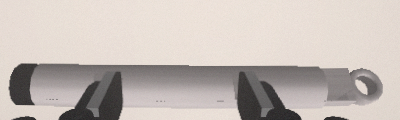

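The ring now shows tilted by about 45°, so the rod rolled without slipping. I'll lift, step back and make the second stroke.

Emit:
arm_command(
  moves=[
    [[0,0,-0.3],0,0.7],
    [[0,0,-0.8],0,0.7],
    [[-0.95,0,-0.8],0,0.7],
    [[-0.95,0,-0.8],0,0.7],
    [[-0.95,0,-0.4],0,0.7],
    [[-0.95,0,-0.1],0,0.7],
    [[-0.95,0,0],0,0.7],
    [[-0.95,0,0],0,0.7],
    [[-0.85,0,0],0,0.7],
    [[-0.65,0,0],0,0.7],
    [[-0.45,0,0],0,0.7],
    [[-0.25,0,0],0,0.7],
    [[-0.05,0,0],0,0.7],
    [[0.15,0,0],0,0.7],
    [[0.35,0,0],0,0.7],
    [[0.55,0,0],0,0.7],
    [[0.75,0,0],0,0.7],
    [[0.85,0,0],0,0.7],
    [[0.93,0,0],0,0.7],
    [[0.93,0,0],0,0.7],
  ],
)

```text
time: 7.2
tool_pos: [0.4959, 0.0425, 0.0188]
eef_rot: [0.733, 0.68, 0.0, 0.0]
force: [-2.7, 0.2, 12.1]
gripper_width: 0.0594
grip_force: 5.7
```

Emit:
arm_command(
  moves=[
    [[0,0,0],0,0.7],
    [[0,0,-0.2],0,0.7],
    [[0,0,-1],0,0.7],
    [[0,0,-5],0,0.7],
    [[0,0,-9],0,1],
    [[0,0,-9],0,1],
    [[0,0,-9],0,1],
    [[0,0,-9],0,1],
  ],
)

```text
time: 8.0
tool_pos: [0.4951, 0.0424, 0.1076]
eef_rot: [0.733, 0.68, -0.0, -0.001]
force: [1.2, 0.3, 0.1]
gripper_width: 0.0857
grip_force: 0.0
```

```bash
python3 - <<'E'
from h import *
s=status.get_state();print(s['tool_pos'],s['force'])
c=save('wrist','w4');im=cv2.convertScaleAbs(c['color'],alpha=1.5)
o=np.vstack([cv2.resize(im[100:260,100:460],(720,320)),cv2.resize(im[150:210,330:450],(560,280),interpolation=cv2.INTER_CUBIC)@np.eye(3,dtype=np.uint8) if 0 else cv2.copyMakeBorder(cv2.resize(im[140:210,320:460],(560,280),interpolation=cv2.INTER_CUBIC),0,0,0,160,0)])
cv2.imwrite('pics/w4b.png',o)
E
```

```text
[0.49513971 0.04237337 0.1075854 ] [1.22589239 0.33625181 0.08562748]
```

View pics/w4b.png

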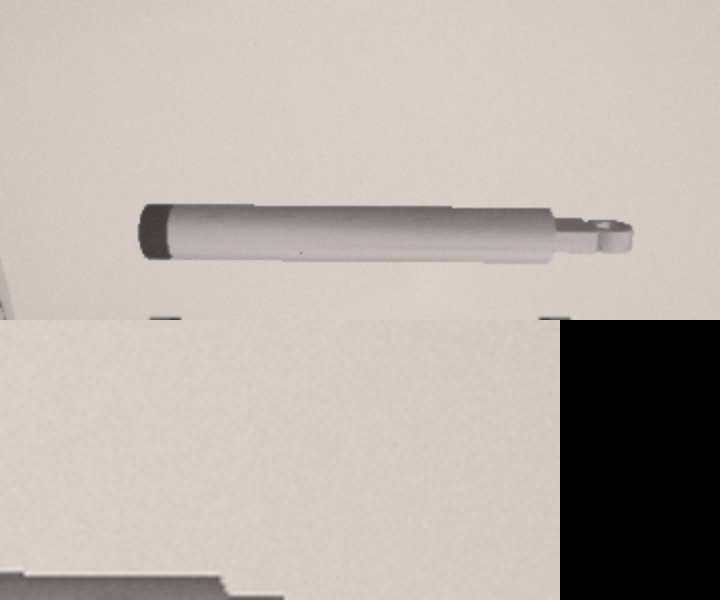

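The tongue now looks edge-on: the top edge (rows 232–252 in the crop) is bright, and above it is a thin strip of the left face with the hole notch. That is about 90°. I'll check it numerically from a column profile.

```bash
python3 - <<'E'
from h import *
from scipy.optimize import minimize
c=load('w4')
a=atz(c,169,215.5,.012);b=atz(c,416.5,218,.012);d=(b-a);L=np.linalg.norm(d);d/=L;yaw=np.arctan2(d[1],d[0])
print('ends',a,b,L,np.degrees(yaw))
g=cv2.cvtColor(c['color'],cv2.COLOR_BGR2GRAY)
for u in(250,320,368,382,390,410,413): print(u,list(g[199:236,u]))
n=np.array([-d[1],d[0],0]);z=np.array([0,0,1.])
o=b-.116*d;print('origin',o)
for x in(.088,.112):
  for ph in(-10,-5,0,5,10):
    t=np.radians(ph);e1=np.cos(t)*n+np.sin(t)*z;e2=-np.sin(t)*n+np.cos(t)*z
    print(x,ph,[np.round(proj(c,o+x*d+sx*.005*e1+sz*.010*e2),1).tolist() for sx,sz in((1,-1),(1,1),(-1,1))])
s=status.get_state();R=Ro.from_quat(s['eef_rot']).as_matrix()
print('to origin cm',R.T@(o-s['tool_pos'])*100, 'tool y yaw',np.degrees(np.arctan2(R[1,1],R[0,1])))
E
```

```text
ends [0.39979326 0.04515347 0.012     ] [0.61090541 0.02751149 0.012     ] 0.21184800796993603 -4.776929188753428
250 [np.uint8(137), np.uint8(139), np.uint8(137), np.uint8(138), np.uint8(71), np.uint8(72), np.uint8(73), np.uint8(78), np.uint8(83), np.uint8(85), np.uint8(88), np.uint8(93), np.uint8(95), np.uint8(99), np.uint8(102), np.uint8(107), np.uint8(109), np.uint8(114), np.uint8(115), np.uint8(118), np.uint8(117), np.uint8(120), np.uint8(119), np.uint8(122), np.uint8(121), np.uint8(123), np.uint8(126), np.uint8(83), np.uint8(125), np.uint8(120), np.uint8(114), np.uint8(115), np.uint8(139), np.uint8(139), np.uint8(138), np.uint8(137), np.uint8(138)]
320 [np.uint8(138), np.uint8(138), np.uint8(137), np.uint8(140), np.uint8(79), np.uint8(67), np.uint8(68), np.uint8(74), np.uint8(76), np.uint8(80), np.uint8(81), np.uint8(85), np.uint8(85), np.uint8(90), np.uint8(95), np.uint8(98), np.uint8(104), np.uint8(102), np.uint8(109), np.uint8(113), np.uint8(118), np.uint8(117), np.uint8(120), np.uint8(122), np.uint8(117), np.uint8(121), np.uint8(123), np.uint8(126), np.uint8(126), np.uint8(
[... 2876 characters left out ...]
origin [0.49530834 0.03717157 0.012     ]
0.088 -10 [[380.9, 210.5], [389.1, 213.4], [388.4, 225.5]]
0.088 -5 [[381.1, 209.6], [389.2, 214.6], [388.2, 226.4]]
0.088 0 [[381.3, 208.7], [389.3, 215.8], [387.9, 227.3]]
0.088 5 [[381.6, 208.0], [389.3, 216.9], [387.5, 228.0]]
0.088 10 [[381.9, 207.3], [389.3, 218.1], [387.2, 228.7]]
0.112 -10 [[407.4, 210.8], [417.6, 213.7], [416.9, 225.7]]
0.112 -5 [[407.7, 209.9], [417.8, 214.9], [416.5, 226.6]]
0.112 0 [[408.0, 209.0], [417.9, 216.0], [416.2, 227.5]]
0.112 5 [[408.3, 208.3], [418.0, 217.2], [415.8, 228.2]]
0.112 10 [[408.7, 207.6], [418.0, 218.4], [415.4, 228.9]]
to origin cm [-0.51835899  0.08576537  9.53342476] tool y yaw -4.297787655874403
```

The roll is within about 2° of edge-on. Before grasping I'll take a close look at the bracket.

Emit:
arm_command(
  moves=[
    [[2,1,-5],0,1],
    [[21.7,10.9,-9.3],0,1],
    [[21.7,10.9,-9.3],0,1],
    [[21.7,10.9,-9.3],0,1],
    [[21.7,10.9,-9.3],0,1],
    [[21.7,10.9,-9.3],0,1],
    [[21.7,10.9,-9.3],0,1],
    [[21.7,10.9,-9.3],0,1],
    [[21.7,10.9,-9.3],0,1],
    [[21.7,10.9,-9.3],0,1],
    [[21.7,10.9,-9.3],0,1],
  ],
)

```text
time: 9.15
tool_pos: [0.6204, 0.2496, 0.2015]
eef_rot: [0.733, 0.68, -0.0, 0.0]
force: [-0.5, 0.2, -0.1]
gripper_width: 0.0856
grip_force: 0.0
```

```bash
python3 - <<'E'
from h import *
s=status.get_state();print(s['tool_pos'],s['qpos'])
c=save('wrist','w5');im=cv2.convertScaleAbs(c['color'],alpha=1.5)
u,v=proj(c,np.array([.62,.278,.06]));print(u,v)
u0=int(np.clip(u-90,0,380));v0=int(np.clip(v-75,0,270));print(u0,v0)
cv2.imwrite('pics/w5b.png',cv2.resize(im[v0:v0+150,u0:u0+180],(720,600),interpolation=cv2.INTER_CUBIC))
E
```

```text
[0.62044776 0.24963778 0.2014815 ] [ 2.57226188e-01  4.74715217e-01  2.76594865e-01  1.37268706e+00
 -5.68073782e-05  1.90406172e+00]
277.82043081429896 168.8306206185735
187 93
```

View pics/w5b.png

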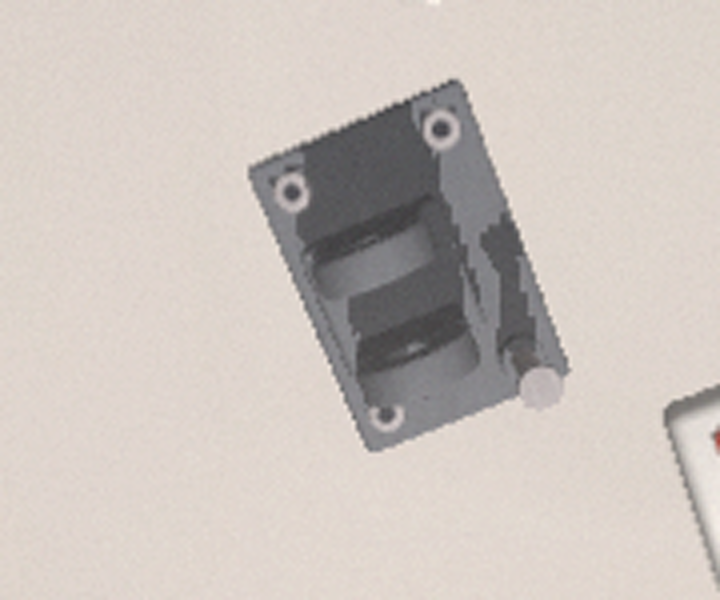

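The view shows base plate corners at about (249,170), (460,82), (568,372) and (373,450) in the 4× crop, two knuckle crowns, and the parked pin at the back right (540,388). I'll fit the bracket pose from these.

```bash
python3 - <<'E'
from h import *
from scipy.optimize import least_squares
c=load('w5');f=lambda q:(187+q[0]/4-.375,93+q[1]/4-.375)
px=[f(q) for q in((249,170),(460,82),(568,372),(373,450))]
W=np.array([atz(c,*q,.008)[:2] for q in px]);print(W.round(4).tolist(),[np.linalg.norm(W[i]-W[(i+1)%4]).round(4) for i in range(4)])
B=np.array([(-.026,.045),(.038,.045),(.038,-.045),(-.026,-.045)])
T=lambda p,b:np.array([p[0]+np.cos(p[2])*b[0]-np.sin(p[2])*b[1],p[1]+np.sin(p[2])*b[0]+np.cos(p[2])*b[1]])
r=least_squares(lambda p:np.concatenate([T(p,b)-w for b,w in zip(B,W)]),[.62,.278,.3]);p=r.x
print('bracket',p,np.degrees(p[2]),(r.fun*1000).round(1))
# predicted crown corners in crop coords
for n,b,z in[('Lknuckle crown out',(0,.019),.075),('L in',(0,.009),.075),('R in',(0,-.009),.075),('R out',(0,-.019),.075),('Lfront side out',(-.015,.019),.06),('L front in',(-.015,.009),.06),('L back in',(.015,.009),.06),('R front in',(-.015,-.009),.06),('R front out',(-.015,-.019),.06)]:
    u,v=proj(c,np.append(T(p,b),z));print(n,round((u-187)*4),round((v-93)*4))
# depth: points with z>0.055
m=[]
for v in range(130,200):
  for u in range(250,325):
    X=dep(c,u,v)
    if X[2]>.055:m.append(X)
m=np.array(m);q=(m[:,:2]-p[:2])@np.array([[np.cos(p[2]),-np.sin(p[2])],[np.sin(p[2]),np.cos(p[2])]])
print(len(m));h,e=np.histogram(q[:,1],bins=np.arange(-.03,.031,.002));print(list(zip((e[:-1]*1000).round().astype(int),h)))
k=(abs(q[:,1])<.022)&(m[:,2]>.071);print('crown x mean',q[k,0].mean(),m[:,2].max(),q[abs(q[:,1])<.022].min(0),q[abs(q[:,1])<.022].max(0))
E
```

```text
[[0.59, 0.3097], [0.6495, 0.3287], [0.6763, 0.2461], [0.6182, 0.2268]] [np.float64(0.0625), np.float64(0.0869), np.float64(0.0612), np.float64(0.0875)]
bracket [0.6277849  0.27592922 0.3191176 ] 18.284091471173873 [-1.   0.8  0.3  1.9  1.7 -0.9 -1.  -1.8]
Lknuckle crown out 366 243
L in 383 284
R in 412 356
R out 428 395
Lfront side out 308 260
L front in 324 299
L back in 440 251
R front in 353 367
R front out 369 403
767
[(np.int64(-30), np.int64(0)), (np.int64(-28), np.int64(0)), (np.int64(-26), np.int64(0)), (np.int64(-24), np.int64(0)), (np.int64(-22), np.int64(0)), (np.int64(-20), np.int64(20)), (np.int64(-18), np.int64(57)), (np.int64(-16), np.int64(64)), (np.int64(-14), np.int64(67)), (np.int64(-12), np.int64(86)), (np.int64(-10), np.int64(99)), (np.int64(-8), np.int64(0)), (np.int64(-6), np.int64(0)), (np.int64(-4), np.int64(0)), (np.int64(-2), np.int64(0)), (np.int64(0), np.int64(0)), (np.int64(2), np.int64(0)), (np.int64(4), np.int64(0)), (np.int64(6), np.int64(0)), (np.int64(8), np.int64(25)), (np.int64(10), np.int64(64)), (np.int64(12), np.int64(70)), (np.int64(14), np.int64(66)), (np.int64(16), np.int64(75)), (np.int64(18), np.int64(74)), (np.int64(20), np.int64(0)), (np.int64(22), np.int64(0)), (np.int64(24), np.int64(0)), (np.int64(26), np.int64(0)), (np.int64(28), np.int64(0))]
crown x mean -0.0003511222168539924 0.07590168050034962 [-0.01546228 -0.01904671] [0.01454851 0.01913835]
```

The bracket hole is at about (0.6278, 0.2759, 0.060), yaw 18.3°, confirmed by the depth histogram. I'm going back to the rod with the gripper turned across it.

Emit:
arm_command(
  moves=[
    [[-22.1,-11.1,6],-1.564,0.55],
    [[-22.1,-11.1,6],-1.564,0.55],
    [[-22.1,-11.1,6],-1.564,0.55],
    [[-22.1,-11.1,6],-1.564,0.55],
    [[-22.1,-11.1,6],-1.564,0.55],
    [[-22.1,-11.1,12],-1.564,0.55],
    [[-22.1,-11.1,12],-1.564,0.55],
    [[-22.1,-11.1,12],-1.564,0.55],
    [[-22.1,-11.1,12],-1.564,0.55],
    [[-22.1,-11.1,12],-1.564,0.55],
    [[-22.1,-11.1,12],-1.564,0.55],
    [[-22.1,-11.1,12],-1.564,0.55],
    [[-22.1,-11.1,12],-1.564,0.55],
    [[-22.1,-11.1,12],-1.564,0.55],
  ],
)

```text
time: 10.6
tool_pos: [0.4934, 0.0384, 0.0814]
eef_rot: [0.042, 0.999, -0.0, 0.0]
force: [-0.6, 0.2, -0.3]
gripper_width: 0.047
grip_force: 0.0
```

```bash
python3 - <<'E'
from h import *
s=status.get_state();R=Ro.from_quat(s['eef_rot']).as_matrix()
print(s['tool_pos'],s['qpos'],s['gripper_width'],np.degrees(np.arctan2(R[1,1],R[0,1])))
print('shift',R.T@(np.array([.493,.0374,.004])-s['tool_pos'])*100)
c=save('wrist','w6')
# rod axis estimate from depth: points z>.008 near rod
P=[]
for v in range(0,420,2):
  for u in range(0,560,2):
    if c['z'][v,u]>0.05:
      X=dep(c,u,v)
      if .40<X[0]<.50 and 0<X[1]<.08 and .015<X[2]<.03:P.append(X)
P=np.array(P);print(len(P))
if len(P)>20:
  for lo in np.arange(.40,.50,.01):
    k=P[(P[:,0]>=lo)&(P[:,0]<lo+.01)]
    if len(k)>5:
      t=k[k[:,2]>k[:,2].max()-.004];print(lo.round(2),len(k),(k[:,1].min()+k[:,1].max())/2,t[:,1].mean(),k[:,2].max())
E
```

```text
[0.4934052  0.03836201 0.08144111] [-9.21468356e-02  2.60612564e-01 -3.79973074e-01  9.29907769e-01
  2.26354918e-06 -8.22393553e-03] 0.046976230173077456 85.19157203780442
shift [ 0.03465918 -0.09925675  7.74410081]
1120
0.4 79 0.044968867585448755 0.044786723405091135 0.02535328267321857
0.41 133 0.04444325318973926 0.04451644305937098 0.024857164031239415
0.42 135 0.043571184330794425 0.04381463383564015 0.024994030494279812
0.43 129 0.042758103309469005 0.042935274748846446 0.024790210606754237
0.44 125 0.04183459324870205 0.04191254392859688 0.024946706522594536
0.45 114 0.041107128251612474 0.041568569246141406 0.02478899475000429
0.46 105 0.04091684701151852 0.04057603817258494 0.02515506963847694
0.47 104 0.03935081802253999 0.03943756573053541 0.02507482559870086
0.48 101 0.03855993958900049 0.03846139040418353 0.024711654910071962
0.49 95 0.037698635673337026 0.037951599296774725 0.025109391679877552
```

Emit:
arm_command(
  moves=[
    [[0,-0.06,3],0,0.55],
    [[0,-0.06,6],0,0.55],
    [[0,-0.06,7.2],0,0.55],
    [[0,-0.06,7.5],0,0.55],
    [[0,-0.06,7.6],0,0.55],
    [[0,-0.06,7.6],0,0.55],
    [[0,-0.06,7.6],0,0.45],
    [[0,-0.06,7.6],0,0.4],
  ],
  grip_force=30,
)

```text
time: 11.45
tool_pos: [0.4938, 0.0379, 0.0059]
eef_rot: [0.041, 0.999, -0.0, 0.001]
force: [-0.3, 0.4, -0.3]
gripper_width: 0.0341
grip_force: 0.0
```

Emit:
arm_command(
  moves=[
    [[0,0,0],0,0.35],
    [[0,0,0],0,0.32],
    [[0,0,0],0,0.3],
    [[0,0,0],0,0.28],
    [[0,0,0],0,0.26],
    [[0,0,0],0,0.2],
    [[0,0,0],0,0.1],
    [[0,0,0],0,0],
    [[0,0,0],0,0],
  ],
)

```text
time: 12.35
tool_pos: [0.4934, 0.0378, 0.0055]
eef_rot: [0.041, 0.999, -0.0, 0.0]
force: [-1.6, -0.5, 5.4]
gripper_width: 0.0231
grip_force: 29.2
```

Grasped at a 23 mm opening. I'm firming the grip, lifting, and staging short of and above the bracket.

Emit:
arm_command(
  moves=[
    [[0,0,0],0,0],
    [[0,0,-0.5],0,0],
    [[0,0,-1.5],0,0],
    [[0,0,-4],0,0],
    [[0,0,-8],0,0],
    [[0,0,-12],0,0],
    [[0,2,-12.5],0,0],
    [[1,5,-12.5],-0.1,0],
    [[2,9,-12.5],-0.2,0],
    [[2,13,-12.5],-0.3,0],
    [[2,17,-12.5],-0.4,0],
    [[2,19.1,-12.5],-0.403,0],
    [[2,19.1,-12.5],-0.403,0],
    [[2,19.1,-12.5],-0.403,0],
    [[2,19.1,-12.5],-0.403,0],
  ],
  grip_force=70,
)

```text
time: 13.85
tool_pos: [0.4889, 0.2291, 0.1304]
eef_rot: [-0.16, 0.987, -0.0, -0.0]
force: [-0.9, 0.7, -1.9]
gripper_width: 0.0214
grip_force: 69.0
```

```bash
python3 - <<'E'
from h import *
s=status.get_state();R=Ro.from_quat(s['eef_rot']).as_matrix()
print(s['tool_pos'],s['qpos'],s['gripper_width'],s['force'],s['moment'],np.degrees(np.arctan2(R[1,1],R[0,1])))
d=-R[:,0];ax=s['tool_pos']+np.array([0,0,.0065])
print('pred hole',ax+.106*d)
ims=[]
for n in('scene','side'):
    c=save(n,n+'1');u,v=proj(c,ax+.1*d);u0=int(u-50);v0=int(v-50);print(n,u,v,u0,v0)
    ims.append(cv2.resize(cv2.convertScaleAbs(c['color'],alpha=1.5)[v0:v0+150,u0:u0+100],(400,600),interpolation=cv2.INTER_CUBIC))
cv2.imwrite('pics/st1.png',np.hstack(ims))
E
```

```text
[0.48885573 0.22910754 0.13037726] [ 2.82893384e-01  2.91178241e-01 -1.96582808e-01  1.08347570e+00
 -1.89714078e-04 -3.75679189e-02] 0.021407220495201208 [-0.85414186  0.71062176 -1.92913248] [0.01558418 0.02190602 0.00796407] 108.36108477340959
pred hole [0.58945928 0.262498   0.13682985]
scene 251.41726715074117 186.23030662048618 201 136
side 255.70416643626658 186.96663395861907 205 136
```

View pics/st1.png

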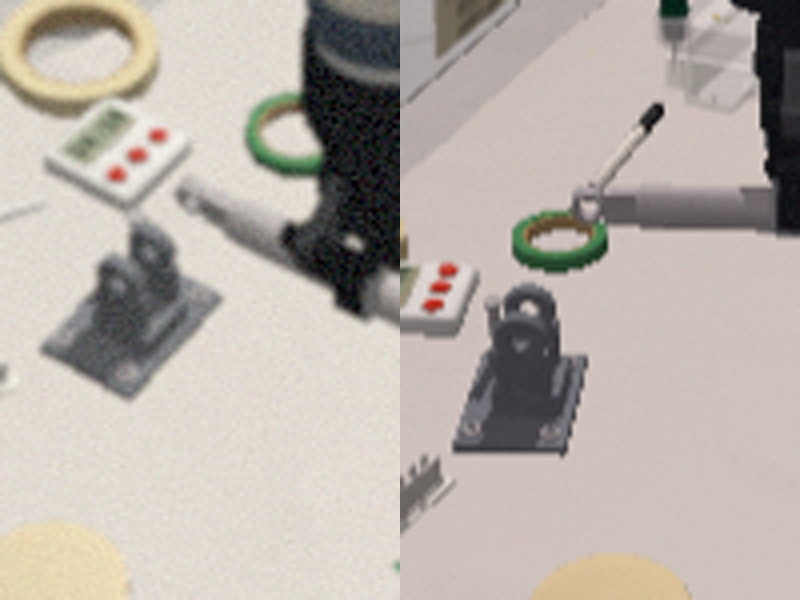

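The scene and side crops show the rod held level with the tongue ring at (191,197) in the left panel and (588,204) in the right. The hole faces sideways, and the bracket is untouched below, with its near knuckle hole at about (520,341) in the right panel.

```bash
python3 - <<'E'
from h import *
from scipy.optimize import least_squares
s=status.get_state();R=Ro.from_quat(s['eef_rot']).as_matrix();d=-R[:,0];n=np.array([-d[1],d[0],0])
ax=s['tool_pos']+np.array([0,0,.0065]);H=ax+.106*d
b=.3191;bd=np.array([np.cos(b),np.sin(b),0]);bn=np.array([-bd[1],bd[0],0]);B=np.array([.6278,.2759,.06])
sc,si=load('scene1'),load('side1')
for m,c in(('scene',sc),('side',si)):
    print(m,'ring pred',np.round(proj(c,H+.005*n),1),'mid',np.round(proj(c,H),1),'Lknuckle pred',np.round(proj(c,B+.019*bn),1),'Rknuckle inner',np.round(proj(c,B-.009*bn),1),'crowns',np.round(proj(c,B+.019*bn+[0,0,.015]),1))
    J=np.array([(np.array(proj(c,H+.001*e))-proj(c,H)) for e in(d,n,np.array([0,0,1.]))]);print('px per mm d,n,z',J.round(2).tolist())
# segment ring: enlarge grey crop stats near predicted
for m,c in(('scene',sc),('side',si)):
    g=cv2.cvtColor(c['color'],cv2.COLOR_BGR2GRAY);u,v=map(int,proj(c,H));print(m,u,v);print(np.array2string(g[v-10:v+9,u-12:u+14],max_line_width=200))
E
```

```text
scene ring pred [247.6 186.3] mid [249.1 184.8] Lknuckle pred [229.  207.1] Rknuckle inner [236.7 199.1] crowns [228.6 202.5]
px per mm d,n,z [[-0.4, -0.2], [-0.29, 0.29], [-0.01, -0.34]]
side ring pred [252.5 188. ] mid [252.8 186.8] Lknuckle pred [235.1 221.4] Rknuckle inner [237.3 214.2] crowns [234.5 215.7]
px per mm d,n,z [[-0.47, -0.01], [-0.06, 0.24], [-0.02, -0.41]]
scene 249 184
[[114 139 156 160 156 157 150 141 123 110 114 125 140 146 144 150 149 148 147 147 143 151 147 149 147 134]
 [109 138 157 160 156 149 138 124 105 106 118 140 147 147 148 146 147 147 148 148 146 146 145 147 149 143]
 [129 147 155 156 150 142 125 106 109 121 138 146 148 149 144 149 147 147 147 146 149 148 147 148 149 148]
 [149 153 155 149 138 120 105 105 117 137 143 147 148 147 149 147 144 150 149 143 145 147 145 148 147 146]
 [156 153 145 138 119 104 103 119 137 146 146 146 147 148 147 145 150 142 144 147 146 147 149 146 145 144]
 [152 150 134 122 102 102 120 140 145 144 141 137 142 145 147 148 148 146 148 151 147 148 145 146 150 148]
 [145 133 116 101 101 121 132 147 146 134 128 127 135 140 144 148 1
[... 2671 characters left out ...]
 123 121  89  58  58  59  59  58  59  60  59  59  66  66]
 [ 77  80  78  70  68  69  68  73  58  57  80 105 111  99  70  58  59  61  61  60  60  60  60  59  63  64]
 [ 69  75  75  61  59  59  58  71  57  59  60  90  94  80  65  96  61  60  58  59  59  59  59  59  60  60]
 [ 67  54  52  53  53  52  53  53  55  56  59  61  67  61  63 111  63  65  59  60  60  60  61  59  57  57]
 [ 52  52  52  52  52  53  53  53  55  56  56  57  64  71  71  72  78 102  99  98  98  99  98 100  97  64]
 [ 52  52  56  94  95  95  97  96  96  60  55  57  55  84  72  71  88 129 129 130 130 132 130 131 131 102]
 [ 94  95  98 128 129 129 130 130 130  99  97  97  64  83  72  72  74 129 130 129 132 130 131 131 131 131]]
```

The measured ring matches the prediction within about 1 mm, and the bracket within about 0.5 px. I'm moving over the slot and starting down.

Emit:
arm_command(
  moves=[
    [[-2,0.05,0],0,0],
    [[-4,0.07,0],0,0],
    [[-4,0.07,0],0,0],
    [[-4,0.07,1.5],0,0],
    [[-4,0.07,3],0,0],
    [[-4,0.07,4],0,0],
    [[-4,0.07,4.7],0,0],
    [[-4,0.07,5],0,0],
    [[-4,0.07,5],0,0],
    [[-4,0.07,5],0,0],
  ],
)

```text
time: 14.95
tool_pos: [0.527, 0.2432, 0.0808]
eef_rot: [-0.16, 0.987, 0.0, 0.0]
force: [0.2, 0.8, -2.6]
gripper_width: 0.0214
grip_force: 69.0
```

```bash
cat > chk.py <<'E'
from h import *
import sys
s=status.get_state();R=Ro.from_quat(s['eef_rot']).as_matrix();d=-R[:,0];n=np.array([-d[1],d[0],0])
H=s['tool_pos']+np.array([0,0,.0065])+.1065*d
b=.3191;bd=np.array([np.cos(b),np.sin(b),0]);bn=np.array([-bd[1],bd[0],0]);B=np.array([.6278,.2759,.06])
e=B-H;print('rest cm: d',e@d*100,'n',e@n*100,'z',e[2]*100,'yaw',np.degrees(np.arctan2(d[1],d[0])),'F',s['force'].round(1),'M',s['moment'].round(2),s['time'],'tilt',R[2].round(4))
c=save('wrist',sys.argv[1]);
print(dep(c,280,20),c['M'].round(3).tolist(),proj(c,B))
E
python3 chk.py w7
```

```text
rest cm: d -0.05826220525214677 n -0.07987615944410245 z -2.7362743340779443 yaw 18.40438939751228 F [ 0.2  0.8 -2.6] M [ 0.02 -0.02  0.03] 14.95 tilt [-7.e-04 -0.e+00 -1.e+00]
[0.39601981 0.20077132 0.00680566] [[-0.317, 0.909, 0.271, 0.457], [0.948, 0.304, 0.091, 0.221], [0.0, 0.286, -0.958, 0.224], [0.0, 0.0, 0.0, 1.0]] (np.float64(276.7093514987899), np.float64(382.52297649168753))
```

Emit:
arm_command(
  moves=[
    [[0.04,-0.06,0.4],0,0],
    [[0.04,-0.06,0.9],0,0],
    [[0.04,-0.06,1.4],0,0],
    [[0.04,-0.06,1.9],0,0],
    [[0.04,-0.06,2.3],0,0],
    [[0.04,-0.06,2.6],0,0],
    [[0.04,-0.06,2.73],0,0],
    [[0.04,-0.06,2.73],0,0],
    [[0.04,-0.06,2.73],0,0],
    [[0.04,-0.06,2.73],0,0],
  ],
)

```text
time: 16.0
tool_pos: [0.5267, 0.2425, 0.0532]
eef_rot: [-0.16, 0.987, 0.0, 0.0]
force: [-0.2, 0.7, -3.3]
gripper_width: 0.0214
grip_force: 69.0
```

```bash
python3 chk.py w8; python3 - <<'E'
from h import *
B=np.array([.6278,.2759,.06]);ims=[]
for n in('scene','side'):
    c=save(n,n+'2');u,v=proj(c,B);u0=int(u-25);v0=int(v-40);print(n,u0,v0)
    ims.append(cv2.resize(cv2.convertScaleAbs(c['color'],alpha=1.6)[v0:v0+75,u0:u0+50],(400,600),interpolation=cv2.INTER_CUBIC))
cv2.imwrite('pics/fin.png',np.hstack(ims))
E
```

```text
rest cm: d -0.007150929080795541 n -0.02247059725906127 z 0.026209696791301695 yaw 18.40446505470884 F [-0.2  0.7 -3.3] M [0.03 0.06 0.02] 16.0 tilt [-4.e-04 -0.e+00 -1.e+00]
[0.4034335  0.20260397 0.00667849] [[-0.317, 0.909, 0.271, 0.457], [0.948, 0.304, 0.091, 0.22], [0.0, 0.286, -0.958, 0.197], [0.0, 0.0, 0.0, 1.0]] (np.float64(277.2490839985806), np.float64(418.5611209266193))
scene 209 161
side 211 176
```

View pics/fin.png

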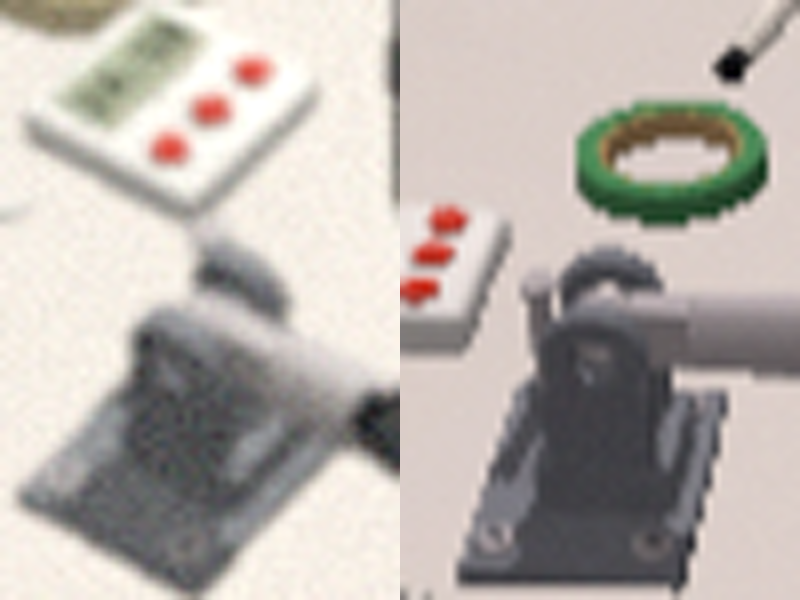

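The side panel shows the tongue between the two knuckles, with the ring visible through the near knuckle hole at about (595,358) and the rod level. The tape, timer and marker are undisturbed. As a last check on centring, I'll use the depth maps in the fixed cameras, comparing rod and bracket within the same camera.

```bash
python3 - <<'E'
from h import *
from scipy.optimize import least_squares
b=.3191;Rb=np.array([[np.cos(b),np.sin(b),0],[-np.sin(b),np.cos(b),0],[0,0,1]]);B=np.array([.6278,.2759,0])
for f in('scene2','side2'):
    c=load(f);u0,v0=map(int,proj(c,B+[0,0,.05]));P=[]
    for v in range(v0-60,v0+60):
        for u in range(u0-60,u0+80):
            z=c['z'][v,u]
            if z>0:P.append(c['M'][:3,:3]@(ray(c,u,v)*z)+c['M'][:3,3])
    q=(np.array(P)-B)@Rb.T
    bench=q[(abs(q[:,1])<.1)&(abs(q[:,2])<.006)&(q[:,0]<-.04)]
    k=q[(abs(q[:,0])<.009)&(q[:,1]>.014)&(q[:,1]<.026)&(q[:,2]>.025)&(q[:,2]<.045)]
    rod=q[(q[:,0]>-.075)&(q[:,0]<-.03)&(abs(q[:,1])<.022)&(q[:,2]>.04)&(q[:,2]<.085)]
    g=lambda p:np.hypot(rod[:,1]-p[0]-p[2]*(rod[:,0]+.05),rod[:,2]-p[1])-.012
    r=least_squares(g,[0,.06,0],loss='soft_l1',f_scale=.001)
    tg=q[(abs(q[:,0])<.012)&(abs(q[:,1])<.008)&(q[:,2]>.064)]
    print(f,'bench z',np.median(bench[:,2]),'Lface y',len(k),np.median(k[:,1]),'rod n,z,slope',len(rod),r.x.round(4),'tongue top pts',len(tg),tg.mean(0) if len(tg) else '',tg.min(0) if len(tg) else '',tg.max(0) if len(tg) else '')
    kx=q[(q[:,1]>.0105)&(q[:,1]<.0185)&(q[:,2]>.03)];print('crown z',np.sort(kx[:,2])[-8:].round(4))
E
```

```text
scene2 bench z 0.0020612247695530606 Lface y 39 0.01742338691060375 rod n,z,slope 139 [-0.0006  0.0597  0.0005] tongue top pts 28 [-0.00274072  0.00017156  0.06866881] [-0.01052527 -0.00497989  0.06429483] [0.00746763 0.0044632  0.07220611]
crown z [0.3086 0.3096 0.312  0.3124 0.3129 0.3161 0.3162 0.3164]
side2 bench z 0.0014675605567516792 Lface y 60 0.01936270792211861 rod n,z,slope 216 [0.001  0.0591 0.0118] tongue top pts 25 [-0.00320743 -0.00088997  0.0689425 ] [-0.01178926 -0.00771385  0.06569963] [0.01066523 0.0078436  0.07559388]
crown z [0.2058 0.2058 0.2065 0.207  0.2084 0.2088 0.2091 0.2103]
```

Everything is centred within about 1 mm, with the rod perhaps 1 mm low and 0.7 mm left. I'm making a small correction and letting it settle.

Emit:
arm_command(
  moves=[
    [[0,-0.05,-0.1],0,0],
    [[0,-0.05,-0.1],0,0],
    [[0,-0.05,-0.1],0,0],
    [[0,-0.05,-0.1],0,0],
    [[0,-0.05,-0.1],0,0],
    [[0,-0.05,-0.1],0,0],
    [[0,-0.05,-0.1],0,0],
    [[0,-0.05,-0.1],0,0],
  ],
)

```text
time: 16.95
tool_pos: [0.5268, 0.242, 0.054]
eef_rot: [-0.16, 0.987, 0.0, -0.0]
force: [0.1, 0.7, -2.5]
gripper_width: 0.0212
grip_force: 69.0
```

```bash
python3 -c "
from h import *
s=status.get_state();print(s['tool_pos'],s['force'],s['moment'],abs(s['joint_velocities']).max(),s['gripper_width'])
print(finish_job())"
```

```text
[0.52675339 0.24199321 0.053972  ] [ 0.14454032  0.70300556 -2.45846435] [-0.06664842 -0.01039086  0.04409517] 0.002065048866571043 0.02124307681032535
the job is handed in; nothing more can be done
None
```

I rolled the swing arm until its tongue stood on edge and handed the job in at about 17 s, with the gripper alone holding the tongue between the knuckles: holes aligned to about 1 mm by my measurements, no sign of leaning on the bracket, other items not touched.

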